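# Turn the wide cover over down the ramp

## Task

Two pressed steel channel covers lean side by side in the groove at the head of the turnover ramp. Tip the wide one with two round holes forward, past upright, so that it falls over on to the ramp on its other face and ends hollow side up, lying flat on the slope down at the stop at its foot. Leave the narrow cover without holes leaning where it is.

Things in the scene. Friction and masses are not known exactly. Their poses are not given: they have to be found in the camera images.
- wide_cover_centre (a point): centre of the wide cover: loose steel channel 120 mm long, 62 wide, 14 deep, 3 mm sheet, two 24 mm round holes in its web, ends open, 0.18 kg. Leans back 55 deg from level in one lane of the groove, hollow side to the back rest; upper end 168 mm above the bench (upright: 190). x: along it, down to its foot; y: across; z: out of its smooth face (up and down-ramp at the start)
- narrow_cover_centre (a point): centre of the narrow cover: the same channel, 120 mm long and 14 mm deep, but 38 mm wide and without holes, 0.13 kg. It leans in the other lane in the same way, 88 mm beside the wide one; same axes
- rack: plywood turnover ramp, fixed, 196 mm wide, two 76 mm lanes centred at y = +44 and -44 mm. Origin on the bench, mid-width, under the rear face of the groove's front wall; x level, down-ramp, roughly away from the robot; z up. Groove at x < 0, floor 70 mm high; cheeks and divider 110 mm high
- groove_edge (a point): mid-width on the rear top edge of the groove's front wall, 90 mm above the bench, at rack x = 0. The covers' feet stand behind this wall, which stops them while a cover is tipped: pushed from behind at 135 to 160 mm height until that part of it is some 10 mm past x = 0, a cover falls over the wall on to the slope by itself
- rest_top (a point): mid-width on the top of the sloping back rest on which the covers lean, 127 mm above the bench, at about rack x = -57 mm. The covers stick out above it and are open to a push from behind there
- ramp_bed: the ramp's slope of slippery waxed sheet, fixed to the rack: falls 30 deg from the groove's front wall, 190 mm long, 188 mm wide, fences 20 mm high along the lanes, stop strip 21 mm high across its foot (a cover resting against it has its centre at x = 25 mm). Origin at the centre of its upper surface; x down the slope, y across to the left, z square to the surface
There are look-alikes about, which are no part of the job. What is shaped like the part that bears wide_cover_centre but orange or yellow is not meant.

How it is judged:
At the end, for the whole second after the job is handed in: The wide cover lies at rest on the ramp's slope, smooth face down and hollow side up, flat on the slope to within about 11 degrees, within 20 mm of touching the stop at the slope's foot, between the outer fences; the narrow cover still leans where it was, within 20 mm (angle between wide_cover_centre's own z axis and vertical above 2.2 rad and angle between the z axis of wide_cover_centre and the z axis of ramp_bed, either way round below 0.2 rad and z of wide_cover_centre in the frame of ramp_bed between -0.005 and 0.02 m and x of wide_cover_centre in the frame of ramp_bed between 0.005 and 0.045 m and y of wide_cover_centre in the frame of ramp_bed between -0.08 and 0.08 m and linear speed of wide_cover below 0.02 m/s and distance of narrow_cover_centre from where it was at the start of the episode below 0.02 m).
It fails at once if the narrow cover is knocked more than 30 mm from its place (distance of narrow_cover_centre from where it was at the start of the episode above 0.03 m).
It also fails if it takes over 32 s, if anything falls off the work surface, if the arm or the gripper's body presses on something with over 40 N, if the wrist force passes 120 N, or if a joint passes its speed limit or range.

## Robot

A 6-joint arm with a two-finger parallel gripper is mounted at the origin on a cart in front of the work surface, level with it; the furniture and walls round the work are solid. World frame = base frame: x ahead of the robot, y to its left, z up, the work surface at z = 0. Lengths are in m, angles in rad, forces in N, time in s.
With the tool pointing down it reaches from about 0.3 to 0.85 m from the base axis. Payload 5.4 kg.
Tool frame: the origin (TCP) lies at the very end of the fingers, on their centre line; the grasp point (between the pads) lies 19 mm behind it; z points along the fingers, y is the line along which they close (so a half turn about z gives the same grasp; the last joint's range is limited). The gripper opens to 85 mm and grips with 20 to 120 N. Pads are 22 mm wide; open, the fingers measure 114 mm over their backs; the gripper's body (76 mm by 85 mm) begins 54 mm behind the grasp point. The pads swing forward as they close: fully open they stand 13 mm farther back than shut.
Start: joints at [-1.504, 0.158, 1.597, -0, 1.386, -0.21], TCP at [0.157, -0.553, 0.201] pointing down, gripper open.
Joint ranges: [-2.91, 2.91], [-0.94, 2.29], [0.18, 2.7], [-1.29, 4.43], [0.17, 2.64], [-3, 3]. Speed limits (rad/s): [2.57, 2.57, 3.14, 3.14, 3.14, 3.14].

## Interface

Orientations are given as a rotation vector (axis times angle).
In Python, from plant import ctrl, camera, camera_model, job gives the robot as it stands.
- The arm moves only by the shell command python3 -m inch 'ROWS'. ROWS is JSON, a list of rows, each a list of 7 numbers: the shift along the tool's x, y, z in m, then the turn, a rotation vector about the tool's x, y, z in degrees, then the finger opening in m, from 0 to 0.0854. A call has 1 to 20 rows; each row is the pose to reach, as a shift and turn from the pose commanded when the call began, along the tool's axes at that moment; what a row does not reach only later rows make up. A row lasts 1/10 s, in which the tool goes at most 50 mm and 8.59 degrees, less where a joint would pass 70% of its speed; a pose out of reach is approached as far as the arm can. A call with a gripper value outside its range is refused whole. The fingers move at their own pace and stop on an object; the grip force is fixed at half the most. Time passes only in rows, so rows that repeat a pose let the fingers close. It gives the time, the measured TCP pose, the force, the opening and the grip force at its end, in the units of the state.
- ctrl.state(): the state, without advancing time (a new reading comes with each control period).
- camera(name): name is "scene" or "top"; returns the picture (480x640x3 uint8, red, green, blue); there is no depth.
- camera_model(name): a dict with "K" (3x3 intrinsics, pixels), "D" ([k1, k2, p1, p2, k3] as OpenCV has them; the pictures are not rectified), "R" (3x3) and "t" (3): a world point X has camera coordinates R X + t. Camera axes: x right, y down, z forward; pixel columns grow to the right and rows downward; lengths in m; the calibration is good to about 2 mm. A picture is of the moment at which its call begins. camera_model takes no time and is no camera call.
- job.job_done(): hands the job in; it is judged then, once.
The state is a dict: "time_s": time; "q": joint angles; "joint_vel": joint speeds; "tau": joint torques, N m; "tcp_pos": TCP position; "tool_rot": TCP orientation; "wrist_force": force on the tool from outside, world axes, zero at the start; "wrist_torque": the same for the moment, N m; "gripper_width": finger opening in m; "grasp_force": force on a finger pad.
Only numpy, scipy, OpenCV 4.12 (cv2) and the standard library are available. Lean on these libraries where they do the work, as an engineer would, in place of code of your own. Each camera call takes 0.05 s, during which the arm holds its last target. There are 200 camera calls.

## Working session

There is one attempt and no reset: what is moved stays moved. The work goes in short steps, Python scripts to look and compute and a shell command to move; the robot and the scene stay as the last step left them, time stands still between calls to the robot, and variables do not carry over. Pictures are saved under pics/ and viewed, at most 10 in all, crops included, and the job is handed in when it is done.

```bash
mkdir -p pics; ls
python3 - <<'E'
from plant import ctrl,camera,camera_model
import cv2
for n in("scene","top"):
    cv2.imwrite(f"pics/{n}0.png",camera(n)[:,:,::-1]); m=camera_model(n); print(n,m)
s=ctrl.state();print(s["tcp_pos"],s["tool_rot"],s["time_s"])
E
```

```text
pics
scene {'K': array([[620.16548448,   0.        , 330.88784798],
       [  0.        , 620.16548448, 247.00670069],
       [  0.        ,   0.        ,   1.        ]]), 'D': array([0.02983439, 0.        , 0.        , 0.        , 0.        ]), 'R': array([[-0.62041039, -0.78414714,  0.01429022],
       [-0.56824011,  0.43687894, -0.69730909],
       [ 0.54054984, -0.44073808, -0.71662809]]), 't': array([0.44585133, 0.33366706, 0.71146168])}
top {'K': array([[558.44750998,   0.        , 322.42721381],
       [  0.        , 558.44750998, 235.26240415],
       [  0.        ,   0.        ,   1.        ]]), 'D': array([-0.11330243,  0.        ,  0.        ,  0.        ,  0.        ]), 'R': array([[ 1.92203935e-02, -9.99815113e-01, -5.62519781e-04],
       [-9.95660670e-01, -1.90892854e-02, -9.10792454e-02],
       [ 9.10516679e-02,  2.31065776e-03, -9.95843489e-01]]), 't': array([0.14953501, 0.55919482, 0.91175112])}
[ 0.15708555 -0.55249346  0.20020208] [-3.10980119e+00 -4.33190067e-01 -2.15758091e-04] 0.1
```

View pics/scene0.png

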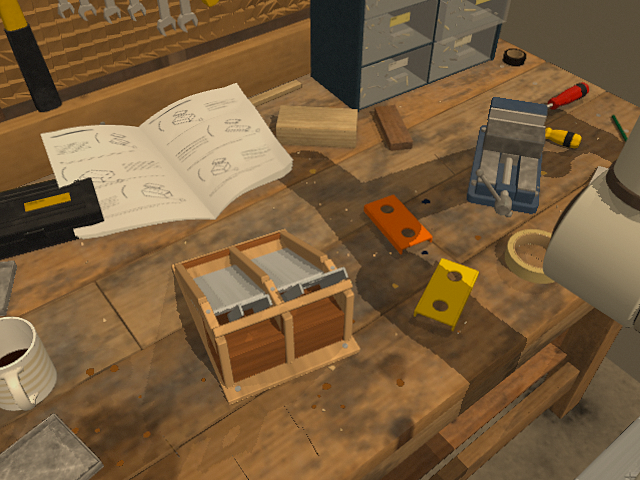

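View pics/top0.png

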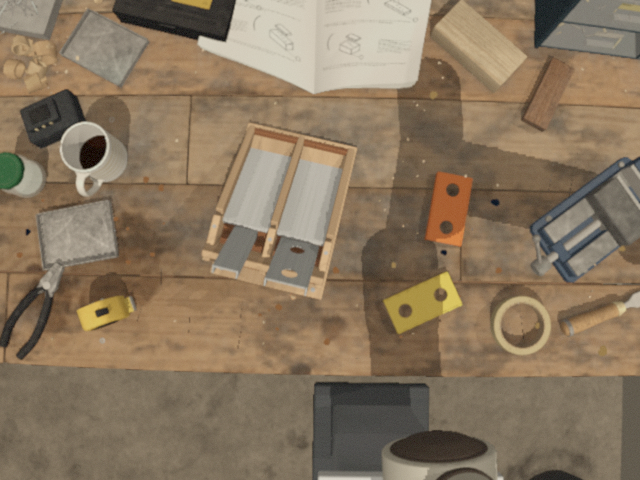

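Candidates for the wide cover are the steel cover with holes in the right lane at top (293,262), the steel one without holes in the left lane at (236,250), the orange one at (450,210) and the yellow one at (423,302). I choose the steel one at (293,262) and check it in a crop of both views.

Run:
```python
import cv2,numpy as np
a=cv2.imread("pics/top0.png")[115:305,195:365]; b=cv2.imread("pics/scene0.png")[225:405,165:365]
a=cv2.resize(a,None,fx=3,fy=3,interpolation=2); 
cv2.imwrite("pics/ca.png",a)
b=cv2.resize(b,None,fx=3,fy=3,interpolation=2);cv2.imwrite("pics/cb.png",b)
```

```text
(no output)
```

View pics/ca.png

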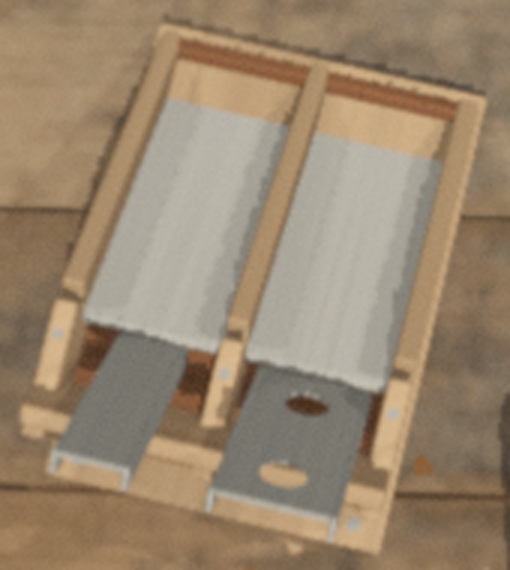

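View pics/cb.png

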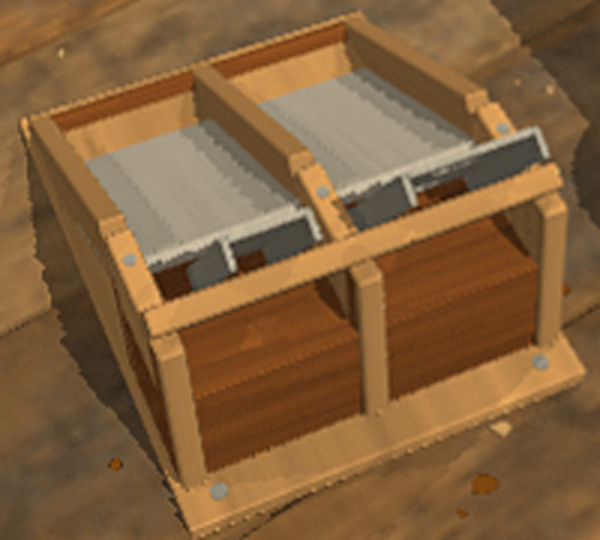

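```bash
cat > h.py <<'E'
import numpy as np,cv2
from plant import ctrl,camera,camera_model
from scipy.spatial.transform import Rotation as Ro
def ray(n,uv):
    m=camera_model(n); p=cv2.undistortPoints(np.array([[uv]],float),m["K"],m["D"])[0,0]
    return -m["R"].T@m["t"], m["R"].T@np.array([*p,1])
def atz(n,uv,z):
    o,d=ray(n,uv); return o+d*(z-o[2])/d[2]
def proj(n,X):
    m=camera_model(n); return cv2.projectPoints(np.array(X,float).reshape(-1,3),cv2.Rodrigues(m["R"])[0],m["t"],m["K"],m["D"])[0][:,0]
E
python3 - <<'E'
from h import *
f=lambda u,v:(195+u/3,115+v/3); g=lambda u,v:(165+u/3,225+v/3)
P=[atz("top",f(*p),z) for p,z in [((211,492),.17),((335,515),.17),((55,455),.17),((128,470),.17),((88,320),.09),((218,348),.09),((248,360),.09),((384,388),.09),
  ((42,384),.110),((393,468),.110)]]
for p in P: print(p.round(4))
for i in(0,2,4,6): 
    d=P[i+1]-P[i]; print(np.linalg.norm(d), np.degrees(np.arctan2(d[0],-d[1])),(P[i]+P[i+1])[:2]/2)
print("scene",[atz("scene",g(*p),z).round(4) for p,z in [((337,195),.17),((543,130),.17),((150,330),.127),((562,180),.127)]])
E
```

```text
[0.4795 0.2393 0.17  ]
[0.4699 0.1807 0.17  ]
[0.4953 0.3137 0.17  ]
[0.489  0.2788 0.17  ]
[0.5688 0.3147 0.09  ]
[0.5554 0.2459 0.09  ]
[0.5494 0.2301 0.09  ]
[0.5361 0.1589 0.09  ]
[0.5333 0.3336 0.11  ]
[0.4941 0.1536 0.11  ]
0.05935722970477795 -9.297842174611349 [0.47470093 0.2099896 ]
0.03550202781486095 -10.263004679936108 [0.4921694  0.29627502]
0.07003737828203187 -11.066962075891634 [0.56210771 0.28029703]
0.07238508653078561 -10.557628059529405 [0.54276857 0.19450467]
scene [array([0.4915, 0.2641, 0.17  ]), array([0.4685, 0.1772, 0.17  ]), array([0.5104, 0.3442, 0.127 ]), array([0.4704, 0.1633, 0.127 ])]
```

Run:
```python
from h import *
s=ctrl.state();R=Ro.from_rotvec(s["tool_rot"]);M=R.as_matrix();print(M.round(3))
for w in [(.37,-.25,.25),(.42,0.0,.25),(.414,.222,.25),(.414,.222,.142)]: print((M.T@(np.array(w)-s["tcp_pos"])).round(3))
a=np.radians(-12);d=np.array([np.cos(a),np.sin(a),0])
for nm,v in (("x",d),("y",d),("-x",-d),("-y",-d)):
    k=M[:,0] if 'x' in nm else M[:,1]
    print(nm,np.degrees(np.arctan2(np.cross(k,v)[2],k@v)))
```

```text
[[ 0.962  0.273 -0.   ]
 [ 0.273 -0.962  0.002]
 [ 0.    -0.002 -1.   ]]
[ 0.287 -0.233 -0.049]
[ 0.404 -0.46  -0.049]
[ 0.459 -0.675 -0.048]
[ 0.459 -0.675  0.06 ]
x -27.8603329136271
y 62.139629472092736
-x 152.1396670863729
-y -117.86037052790728
```

```bash
python3 -m inch '[[0.04,-0.03,-0.01,0,0,0,0],[0.08,-0.06,-0.02,0,0,0,0],[0.12,-0.09,-0.03,0,0,3,0],[0.16,-0.125,-0.04,0,0,6,0],[0.2,-0.16,-0.05,0,0,9,0],[0.24,-0.19,-0.05,0,0,12,0],[0.27,-0.22,-0.05,0,0,15,0],[0.30,-0.26,-0.05,0,0,18,0],[0.32,-0.30,-0.05,0,0,20,0],[0.34,-0.34,-0.05,0,0,22,0],[0.36,-0.38,-0.05,0,0,24,0],[0.38,-0.42,-0.05,0,0,26,0],[0.40,-0.46,-0.05,0,0,28,0],[0.41,-0.50,-0.05,0,0,28,0],[0.42,-0.54,-0.05,0,0,28,0],[0.43,-0.58,-0.05,0,0,28,0],[0.445,-0.62,-0.05,0,0,28,0],[0.459,-0.66,-0.05,0,0,28,0],[0.459,-0.675,-0.05,0,0,28,0],[0.459,-0.675,-0.05,0,0,28,0]]'
python3 - <<'E'
from h import *
s=ctrl.state();print(s["q"],s["gripper_width"]);M=Ro.from_rotvec(s["tool_rot"]).as_matrix();print(M.round(3), (M.T@(np.array((.414,.222,.142))-s["tcp_pos"])).round(3))
E
```

```text
time_s: 2.1
tcp_pos: [0.4132, 0.2234, 0.2505]
tool_rot: [3.124, -0.326, -0.002]
wrist_force: [-0.1, -0.3, 0.0]
gripper_width: 0.0002
grasp_force: 0.0
[ 2.37134028e-01 -1.51681934e-01  1.81055006e+00  3.86538631e-04
  1.48415184e+00  2.01604961e+00] 0.00016137543690088668
[[ 0.978 -0.207 -0.001]
 [-0.207 -0.978  0.   ]
 [-0.001  0.    -1.   ]] [0.001 0.001 0.108]
```

```bash
python3 -m inch '[[0,0,0.05,0,0,0,0],[0,0,0.09,0,0,0,0],[0,0,0.105,0,0,0,0],[0,0,0.105,0,0,0,0]]'
python3 - <<'E'
from h import *
a=camera("top")[115:335,195:365,::-1];b=camera("scene")[195:375,165:405,::-1]
a=cv2.resize(a,None,fx=2.5,fy=2.5);b=cv2.resize(b,None,fx=1.7,fy=1.7)
o=np.zeros((550,440+400,3),np.uint8);o[:a.shape[0],:a.shape[1]]=a;o[:b.shape[0],430:430+b.shape[1]]=b[:,:410]
cv2.imwrite("pics/c2.png",o[:,:800])
E
```

```text
time_s: 2.5
tcp_pos: [0.4118, 0.22, 0.1429]
tool_rot: [3.121, -0.334, -0.01]
wrist_force: [-0.2, -0.6, 0.1]
gripper_width: -0.0
grasp_force: 0.0
```

View pics/c2.png

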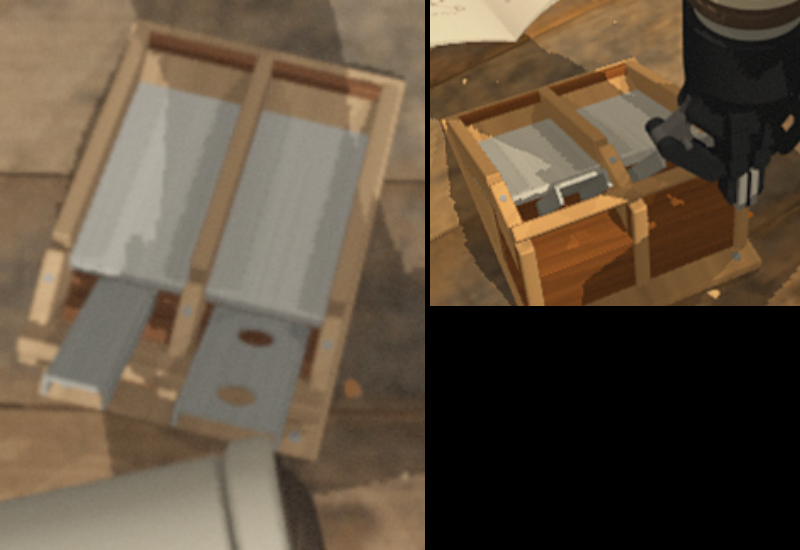

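The wide cover (two holes, steel, at about (250,380) in the left crop) stays in the right lane, and the closed fingers are behind it, aligned with its lane and clear of the narrow cover. Next I push along tool x.

```bash
python3 -m inch '[[0.015,0,0,0,0,0,0],[0.03,0,0,0,0,0,0],[0.038,0,0,0,0,0,0],[0.046,0,0,0,0,0,0],[0.052,0,0,0,0,0,0],[0.058,0,0,0,0,0,0],[0.064,0,0,0,0,0,0],[0.07,0,0,0,0,0,0],[0.076,0,0,0,0,0,0],[0.082,0,0,0,0,0,0],[0.088,0,0,0,0,0,0],[0.094,0,0,0,0,0,0],[0.1,0,0,0,0,0,0],[0.105,0,0,0,0,0,0],[0.11,0,0,0,0,0,0],[0.11,0,0,0,0,0,0]]'
python3 - <<'E'
from h import *
a=camera("top")[95:335,175:365,::-1];b=camera("scene")[185:375,165:405,::-1]
a=cv2.resize(a,None,fx=2.2,fy=2.2);b=cv2.resize(b,None,fx=1.6,fy=1.6)
o=np.zeros((550,810,3),np.uint8);o[:a.shape[0],:a.shape[1]]=a;o[:b.shape[0],425:425+b.shape[1]]=b
cv2.imwrite("pics/c3.png",o[:,:800])
E
```

```text
time_s: 4.2
tcp_pos: [0.5223, 0.1983, 0.1461]
tool_rot: [-3.124, 0.333, -0.0]
wrist_force: [-0.7, 0.7, 0.8]
gripper_width: 0.0003
grasp_force: 0.0
```

View pics/c3.png

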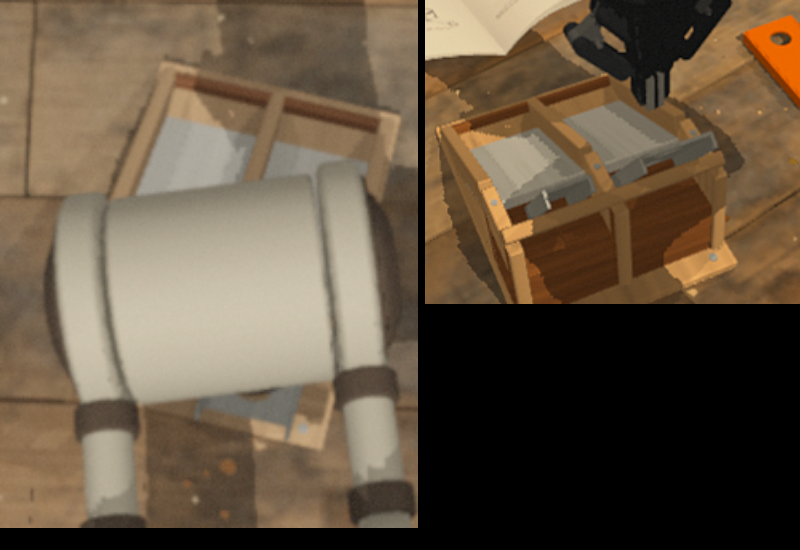

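Run:
```python
from h import *
print(proj("scene",[[.4118,.22,.1429],[.4118,.22,.163],[.5223,.1983,.1461],[.5223,.1983,.166]]))
# two-view triangulation of wide cover's top edge corners, right outer corner: top (335,515)crop, scene crop (540,128); narrow: top left corner etc
f=lambda u,v:(195+u/3,115+v/3); g=lambda u,v:(165+u/3,225+v/3)
for a,b in [((335,515),(541,129)),((128,470),(308,210))]:
    o1,d1=ray("top",f(*a));o2,d2=ray("scene",g(*b))
    A=np.c_[d1,-d2];t=np.linalg.lstsq(A,o2-o1,rcond=None)[0];print(o1+t[0]*d1,o2+t[1]*d2)
```

```text
[[347.69137022 328.19797843]
 [348.27273287 317.73895109]
 [306.44324561 263.74129914]
 [306.22496548 253.11471138]]
[0.46990836 0.18064277 0.17202714] [0.4681211  0.17869291 0.17197343]
[0.48892813 0.27828439 0.17342189] [0.48958292 0.27908168 0.17355894]
```

Run:
```python
from h import *
b=camera("scene")[225:405,165:365,::-1]
cv2.imwrite("pics/c4.png",cv2.resize(b,None,fx=3,fy=3,interpolation=2))
```

```text
(no output)
```

View pics/c4.png

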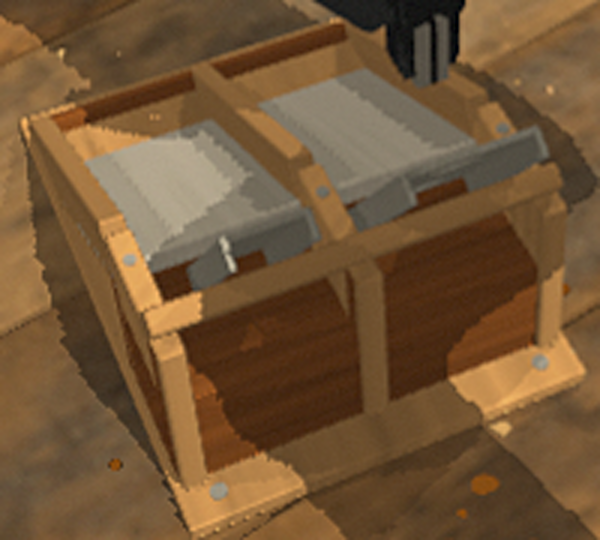

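The cover hasn't moved. The fingertips appear about 12 px (about 22 mm) higher than the reported TCP, so they passed over the cover's top edge (triangulated at 172 mm). I'll go back, descend further and check by picture.

```bash
python3 -m inch '[[0,0,-0.02,0,0,0,0],[-0.04,0,-0.02,0,0,0,0],[-0.08,0,-0.02,0,0,0,0],[-0.11,0,-0.02,0,0,0,0],[-0.11,0,0,0,0,0,0],[-0.11,0,0.018,0,0,0,0],[-0.11,0,0.018,0,0,0,0],[-0.11,0,0.018,0,0,0,0]]'
python3 - <<'E'
from h import *
s=ctrl.state();print(s["tcp_pos"],proj("scene",[s["tcp_pos"]]))
b=camera("scene")[205:385,205:405,::-1]
cv2.imwrite("pics/c5.png",cv2.resize(b,None,fx=3,fy=3,interpolation=2))
E
```

```text
time_s: 5.15
tcp_pos: [0.4141, 0.2217, 0.1284]
tool_rot: [3.124, -0.332, -0.0]
wrist_force: [-0.2, 0.2, 0.6]
gripper_width: -0.0001
grasp_force: 0.0
[0.4140696  0.22168904 0.12839035] [[345.00061922 334.98153461]]
```

View pics/c5.png

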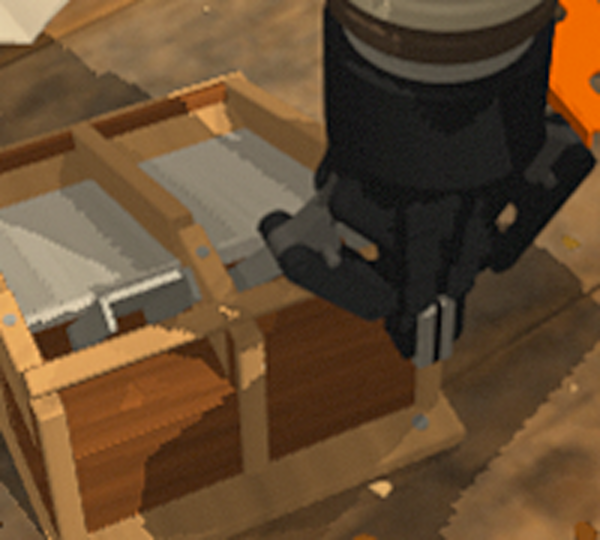

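The tips are at (348,327) against a projected TCP of (345,335), so they really sit at about 0.145–0.15 m. That is above the rest and below the cover's top, so I push now.

```bash
python3 -m inch '[[0.015,0,0,0,0,0,0],[0.03,0,0,0,0,0,0],[0.036,0,0,0,0,0,0],[0.042,0,0,0,0,0,0],[0.048,0,0,0,0,0,0],[0.054,0,0,0,0,0,0],[0.06,0,0,0,0,0,0],[0.066,0,0,0,0,0,0],[0.072,0,0,0,0,0,0],[0.078,0,0,0,0,0,0],[0.084,0,0,0,0,0,0],[0.09,0,0,0,0,0,0]]'
python3 - <<'E'
from h import *
a=camera("top")[95:335,175:365,::-1];b=camera("scene")[185:375,165:405,::-1]
a=cv2.resize(a,None,fx=2.0,fy=2.2);b=cv2.resize(b,None,fx=1.7,fy=1.7)
o=np.zeros((530,800,3),np.uint8);o[:a.shape[0],:a.shape[1]]=a;o[:b.shape[0],385:385+b.shape[1]]=b
cv2.imwrite("pics/c6.png",o)
E
```

```text
time_s: 6.4
tcp_pos: [0.5027, 0.2026, 0.1281]
tool_rot: [-3.124, 0.332, -0.0]
wrist_force: [0.0, -0.1, 0.5]
gripper_width: 0.0003
grasp_force: 0.1
```

View pics/c6.png

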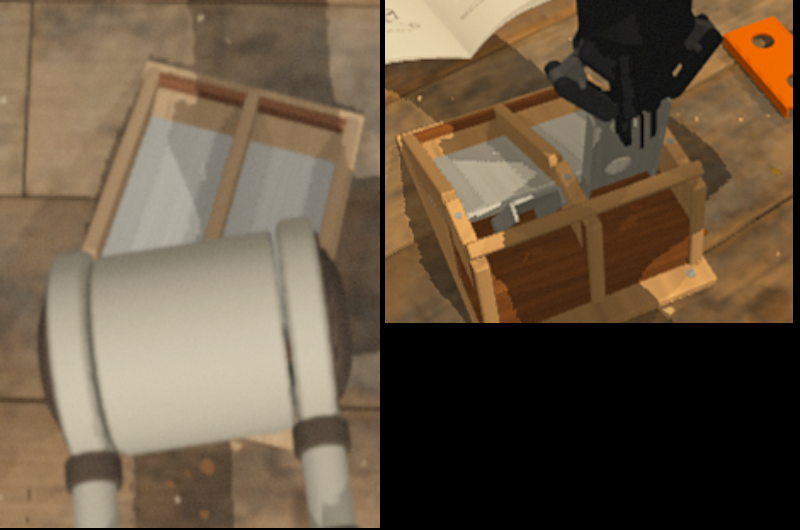

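The cover stands nearly upright in front of the fingers, with a hole at (618,163), and the narrow one is untouched at (525,212). I keep pushing over the edge, then wait and withdraw upwards.

```bash
python3 -m inch '[[0.006,0,0,0,0,0,0],[0.012,0,0,0,0,0,0],[0.018,0,0,0,0,0,0],[0.024,0,0,0,0,0,0],[0.03,0,0,0,0,0,0],[0.036,0,0,0,0,0,0],[0.042,0,0,0,0,0,0],[0.048,0,0,0,0,0,0],[0.054,0,0,0,0,0,0],[0.06,0,0,0,0,0,0],[0.06,0,0,0,0,0,0],[0.06,0,0,0,0,0,0],[0.06,0,0,0,0,0,0],[0.06,0,0,0,0,0,0]]'; python3 -m inch '[[0,0,-0.04,0,0,0,0],[-0.04,0,-0.08,0,0,0,0],[-0.08,0,-0.12,0,0,0,0],[-0.12,0.04,-0.12,0,0,0,0],[-0.15,0.08,-0.12,0,0,0,0],[-0.15,0.12,-0.12,0,0,0,0],[-0.15,0.16,-0.12,0,0,0,0],[-0.15,0.2,-0.12,0,0,0,0],[-0.15,0.24,-0.12,0,0,0,0],[-0.15,0.24,-0.12,0,0,0,0]]'
python3 - <<'E'
from h import *
a=camera("top")[105:305,195:365,::-1];b=camera("scene")[205:405,165:365,::-1]
a=cv2.resize(a,None,fx=2.3,fy=2.3);b=cv2.resize(b,None,fx=2,fy=2)
o=np.zeros((470,800,3),np.uint8);o[:a.shape[0],:a.shape[1]]=a;o[:b.shape[0],395:395+b.shape[1]]=b
cv2.imwrite("pics/c7.png",o)
E
```

```text
time_s: 7.9
tcp_pos: [0.5606, 0.1902, 0.1281]
tool_rot: [3.124, -0.332, -0.0]
wrist_force: [1.4, -0.4, 0.4]
gripper_width: 0.0002
grasp_force: 0.0
time_s: 8.9
tcp_pos: [0.363, -0.0166, 0.2483]
tool_rot: [3.121, -0.343, 0.001]
wrist_force: [-0.4, 0.8, 0.1]
gripper_width: -0.0
grasp_force: 0.0
```

View pics/c7.png

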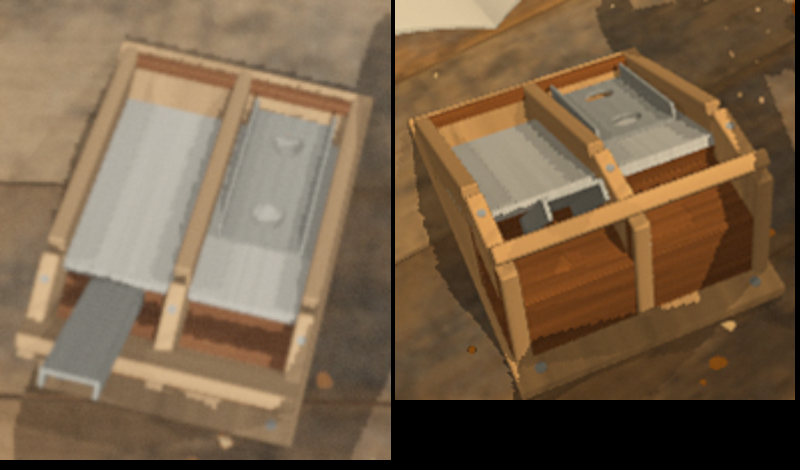

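Run:
```python
from h import *
p=atz("top",(195+278/2.3,105+178/2.3),.031)
e=atz("top",(195+245/2.3,105+310/2.3),.09)
q=atz("top",(195+291/2.3,105+136/2.3),-.005)  # sheet's visible foot line
x=np.array([.979,-.2,0]); print(p,e,(p-e)@x,(q-e)@x)
```

```text
[0.64495474 0.17299538 0.031     ] [0.54261659 0.19259714 0.09      ] 0.10410940733921592 0.14452995387191034
```

The wide cover lies hollow side up on the slope, with its holes at (288,143) and (268,213). Its centre is 104 mm from the sheet's upper edge, and 104 mm is what contact with the stop requires. The narrow cover is still leaning at (90,330).

```bash
python3 -c "from plant import job;print(job.job_done())"
```

```text
the job is handed in; nothing more can be done
None
```

The wide cover now lies hollow side up on the slope against the stop, the narrow cover still leans where it was, and the job was handed in at about 9 s; the hand-in returned no verdict.

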